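# Stir the milling beads and snap the jar lid on

## Robot

A 6-joint arm with a two-finger parallel gripper is mounted at the origin on a cart in front of the work surface, level with it; the furniture and walls round the work are solid. World frame = base frame: x ahead of the robot, y to its left, z up, the work surface at z = 0. Lengths are in m, angles in rad, forces in N, time in s.
With the tool pointing down it reaches from about 0.35 to 0.775 m from the base axis. Payload 7.3 kg.
Tool frame: the origin (TCP) lies on the mounting face of the last link; the fingertips stand 178 mm ahead of it and the grasp point (between the pads) lies 159 mm ahead of it (bot.grip_point_offset is the distance from the TCP to the grasp point, in m); z points along the fingers, y is the line along which they close (so a half turn about z gives the same grasp; the last joint's range is limited). The gripper opens to 92 mm and grips with 3 to 60 N. Pads are 19 mm wide; open, the fingers measure 130 mm over their backs; the gripper's body (75 mm by 190 mm) begins 47 mm behind the grasp point.
Start: joints at [-1.343, 0.342, 1.524, -0, 1.275, -0.146], TCP at [0.192, -0.489, 0.405] pointing down, gripper open.
Joint ranges: [-2.53, 2.53], [-0.77, 2.02], [0.04, 2.7], [-1, 4.14], [0.28, 2.66], [-3.11, 3.11]. Speed limits (rad/s): [2.57, 2.57, 3.14, 3.14, 3.14, 3.14].

## Interface

Orientations are given as a unit quaternion [w, x, y, z].
In Python, from rig import bot gives the robot as it stands.
- The arm moves only by the shell command python3 -m jog 'ROWS' [OPENING] [FORCE]. ROWS is JSON, a list of rows, each a list of 2 entries, a list of its own where there are three numbers: the shift along the tool's x, y, z in m, then the turn, a rotation vector about the tool's x, y, z in degrees. A call has 1 to 12 rows; each row is the pose to reach, as a shift and turn from the pose commanded when the call began, along the tool's axes at that moment; what a row does not reach only later rows make up. A row lasts 1/12 s, in which the tool goes at most 41.7 mm and 7.16 degrees, less where a joint would pass 70% of its speed; a pose out of reach is approached as far as the arm can. A call with a gripper value outside its range is refused whole. OPENING is the closure, from 0 (fully open) to 1 (shut), set as the call begins (- or left out, the last holds). The fingers move at their own pace and stop on an object; FORCE is the grip in N (left out, the last holds). Time passes only in rows, so rows that repeat a pose let the fingers close. It gives the time, the measured TCP pose, the force, the opening and the grip force at its end, in the units of the state.
- bot.get_obs(): the state, without advancing time (a new reading comes with each control period).
- bot.read_camera(name): name is "scene" or "top" or "wrist"; returns the picture (420x560x3 uint8, red, green, blue); there is no depth.
- bot.camera_params(name): a dict with "fx", "fy", "cx", "cy" (pixels), "rvec" (rotation vector, rad) and "tvec" (3), from world to camera coordinates, as OpenCV has them; the wrist camera has in their place "tool_from_camera" (4x4, takes a point from camera to tool coordinates, whose origin is the TCP and whose axes are the flange's). Camera axes: x right, y down, z forward; pixel columns grow to the right and rows downward; lengths in m; the calibration is good to about 2 mm. A picture is of the moment at which its call begins: read the wrist's pose just before it. camera_params takes no time and is no camera call.
- bot.sign_off(): hands the job in; it is judged then, once.
Trained networks look in the newest picture that a camera, given by its name, has taken for a name from the list of things; names that differ only in an ending like _2 or _b are one class to them, and where a whole thing is asked for, a point or a joint stands for the part that bears it (a point fixed in the world has none). Each returns a list of dicts, best first, with "score" (0 to 1); they miss things now and then, are a little off and sometimes report something else, mostly with a low value. They report only what shows in the picture. A call takes as long as a camera call.
- bot.recognise(name, camera): "bbox" ([centre column, centre row, width, height] in pixels, round what is visible of it).
- bot.spot_point(name, camera): "centre" ([column, row] in pixels: a listed point, or the origin of a listed thing).
The state is a dict: "t": time; "q": joint angles; "qd": joint speeds; "effort": joint torques, N m; "tcp_pos": TCP position; "ee_rot": TCP orientation; "wrist_force": force on the tool from outside, world axes, zero at the start; "ft_torque": the same for the moment, N m; "grip_width": finger opening in m; "finger_force": force on a finger pad.
Only numpy, scipy, OpenCV 4.12 (cv2) and the standard library are available. Lean on these libraries where they do the work, as an engineer would, in place of code of your own. Each camera call takes 0.05 s, during which the arm holds its last target. There are 200 camera calls.

## Task

Take the stirrer from the tray and stir the beads in the white milling jar with it, sweeping its foot round and round close to the wall so that beads of every colour are carried along and none leave the jar, then put the stirrer back in the tray and let go of it. Take the blue lid by its knob, press it straight down onto the jar until it snaps past the three ball catches, and keep pressing firmly so that the orange seal stays squeezed: finish like that, still holding the lid down. Leave the bottles, the beaker and the vial alone.

Things in the scene. Friction and masses are not known exactly. Their poses are not given: they have to be found in the camera images.
- jar: White ceramic milling jar, round, open at the top, bolted to a grey plate (140 mm diameter, 6 mm thick). Fixed. Origin: on the jar's axis at the worktop; z up. Inside diameter 80 mm, outside 90 mm; inner floor 6 mm and rigid rim 50 mm above the origin. An orange soft seal ring (5 mm tube on a 84 mm circle) lies on the rim, its top 54.5 mm above the origin.
- jar_catches (a point): Point on the jar's axis, 64 mm above its origin, level with three sprung steel balls (10 mm) that point inwards to 42.5 mm from the axis. They sit in three dark posts at 60, 180 and 300 degrees from the jar's x axis, 53 to 66 mm from the jar's axis and 68 mm high.
- lid: Loose round lid, 90 mm diameter, 0.10 to 0.16 kg, standing upright on the worktop. Origin: centre of its underside; z up. White tapered spigot below (60 mm diameter at the bottom, 76 mm from 10 mm up, 18 mm deep; 2 mm play all round in the jar), blue flange from 18 to 24 mm above the origin (lower edge chamfered), blue knob above it.
- lid_knob (a point): Top centre of the lid's ribbed blue knob, to be gripped: 26 mm diameter, from 24 to 64 mm above the lid's origin.
- lid_flange (a point): Centre of the flange's underside, 18 mm above the lid's origin. Lid pushed down on the jar: it meets the balls with the lid's origin about 51 mm above the jar's; the push rises to 8 to 15 N at about 46 mm, then drops, to almost nothing at 38 mm, where the balls have snapped over the flange. From 36.5 mm the seal springs back, 2.5 N per mm, to the rigid rim at 32 mm. Let go, the lid stays caught at about 36 mm.
- seal (a joint): Compression of the orange seal ring in m: 0 free, up to 0.0045 when the flange meets the rigid rim. About 0.0005 with the lid snapped on but not pressed; about 0.001 more for every 2.5 N of push.
- stirrer: Loose stirrer, 148 mm long, 0.06 to 0.10 kg, standing upright on its foot in the tray. Origin (same as stirrer_foot): centre of the foot's underside; z runs up the shaft. Steel foot with four blades, 20 mm diameter and 22 mm high; 8 mm steel shaft; black handle with a red band, 18 mm diameter, from 85 to 148 mm above the origin, to be gripped.
- stirrer_foot (a point): Centre of the underside of the stirrer's foot. Low in the jar and circling about 20 mm from the jar's axis (at most 28 mm), it pushes the beads along; circles under 15 mm hardly move them.
- tray: Shallow steel tray, 139 mm along its x and 219 mm along its y, rim 18 mm high, floor 2 mm above the worktop; inside about 126 x 206 mm. Origin: centre of its underside. Fixed. Sometimes at the robot's left (lid at the right), sometimes the other way round.
- bead0: White round milling bead, 14 mm diameter, 12 g, one of a pair of that colour, loose on the jar's floor. The six start in a loose ring about 25 mm from the jar's axis, the middle of the floor free. Origin: its centre.
- bead1: White round milling bead, 14 mm diameter, 12 g, one of a pair of that colour, loose on the jar's floor. The six start in a loose ring about 25 mm from the jar's axis, the middle of the floor free. Origin: its centre.
- bead2: Green round milling bead, 14 mm diameter, 12 g, one of a pair of that colour, loose on the jar's floor. The six start in a loose ring about 25 mm from the jar's axis, the middle of the floor free. Origin: its centre.
- bead3: Green round milling bead, 14 mm diameter, 12 g, one of a pair of that colour, loose on the jar's floor. The six start in a loose ring about 25 mm from the jar's axis, the middle of the floor free. Origin: its centre.
- bead4: Yellow round milling bead, 14 mm diameter, 12 g, one of a pair of that colour, loose on the jar's floor. The six start in a loose ring about 25 mm from the jar's axis, the middle of the floor free. Origin: its centre.
- bead5: Yellow round milling bead, 14 mm diameter, 12 g, one of a pair of that colour, loose on the jar's floor. The six start in a loose ring about 25 mm from the jar's axis, the middle of the floor free. Origin: its centre.
- beaker: Bystander, loose, to be left alone: clear glass beaker, 52 mm diameter, 66 mm high. Origin: centre of its underside.
- powder_jar: Bystander, loose, to be left alone: white jar with ribbed white cap, 49 mm diameter, 70 mm high. Origin: centre of its underside.
- dropper_bottle: Bystander, loose, to be left alone: small dropper bottle with red bulb, 30 mm diameter, 90 mm high. Origin: centre of its underside.
- vial_2: Bystander, loose, to be left alone: small glass vial with black cap, 16 mm diameter, 48 mm high. Origin: centre of its underside.

How it is judged:
On the way, in this order (a step that is already met when the one before it is completed fails the run):
1. With the stirrer's foot low in the jar, at least one bead of each of the three colours lies more than 8 mm from where it started (horizontal distance between stirrer_foot and jar below 0.035 m and z of stirrer_foot in the frame of jar below 0.025 m and distance of any of bead0, bead1 from where it was at the start of the episode above 0.008 m and distance of any of bead2, bead3 from where it was at the start of the episode above 0.008 m and distance of any of bead4, bead5 from where it was at the start of the episode above 0.008 m), for 0.1 s.
2. The stirrer is back in the tray and let go (x of stirrer_foot in the frame of tray between -0.063 and 0.063 m and y of stirrer_foot in the frame of tray between -0.103 and 0.103 m and z of stirrer_foot in the frame of tray below 0.03 m and contact force between the fingers and stirrer below 0.05 N), for 0.2 s.
3. The lid has snapped on: level and past the three ball catches (horizontal distance between lid and jar below 0.004 m and z of lid in the frame of jar below 0.0375 m and angle between lid's own z axis and vertical below 0.06 rad), for 0.1 s.
At the end, for the whole second after the job is handed in: Lid level (0.06 rad), centred (4 mm) and past the catches (origin under 37.5 mm above the jar's), the fingers on it holding the seal squeezed by over 2 mm (about 5 N); six beads in the jar; stirrer released inside the tray (all of step 2 and all of step 3 and value of joint seal above 0.002 m and contact force between the fingers and lid above 2 N and horizontal distance between each of bead0, bead1, bead2, bead3, bead4, bead5 and jar below 0.042 m and z of each of bead0, bead1, bead2, bead3, bead4, bead5 in the frame of jar below 0.045 m); the arm keeps its last pose, push and grip.
It fails at once if the beaker is shifted by more than 20 mm or tipped (distance of beaker from where it was at the start of the episode above 0.02 m or angle between beaker's own z axis and vertical above 0.4 rad).
It fails at once if the powder jar is shifted by more than 20 mm or tipped (distance of powder_jar from where it was at the start of the episode above 0.02 m or angle between powder_jar's own z axis and vertical above 0.4 rad).
It fails at once if the dropper bottle is shifted by more than 20 mm or tipped (distance of dropper_bottle from where it was at the start of the episode above 0.02 m or angle between dropper_bottle's own z axis and vertical above 0.4 rad).
It fails at once if the vial is shifted by more than 20 mm or tipped (distance of vial_2 from where it was at the start of the episode above 0.02 m or angle between vial_2's own z axis and vertical above 0.4 rad).
It fails at once if a bead leaves the jar (horizontal distance between any of bead0, bead1, bead2, bead3, bead4, bead5 and jar above 0.05 m).
It also fails if it takes over 72 s, if anything falls off the work surface, if the arm or the gripper's body presses on something with over 40 N, if the wrist force passes 120 N, or if a joint passes its speed limit or range.

## Working session

There is one attempt and no reset: what is moved stays moved. The work goes in short steps, Python scripts to look and compute and a shell command to move; the robot and the scene stay as the last step left them, time stands still between calls to the robot, and variables do not carry over. Pictures are saved under pics/ and viewed, at most 10 in all, crops included, and the job is handed in when it is done.

```bash
mkdir -p pics; cat > h.py <<'E'
import numpy as np, cv2
from rig import bot
from scipy.spatial.transform import Rotation as R
def RT(cam,obs=None):
    p=bot.camera_params(cam)
    K=np.array([[p['fx'],0,p['cx']],[0,p['fy'],p['cy']],[0,0,1]])
    if 'rvec' in p:
        return K,cv2.Rodrigues(np.array(p['rvec'],float))[0],np.array(p['tvec'],float)
    o=obs or bot.get_obs(); w,x,y,z=o['ee_rot']
    T=np.eye(4);T[:3,:3]=R.from_quat([x,y,z,w]).as_matrix();T[:3,3]=o['tcp_pos']
    M=np.linalg.inv(T@np.array(p['tool_from_camera'])); return K,M[:3,:3],M[:3,3]
def ray(krt,px):
    K,Rm,t=krt; d=Rm.T@np.linalg.inv(K)@np.array([px[0],px[1],1.]); return -Rm.T@t,d/np.linalg.norm(d)
def onz(krt,px,z):
    c,d=ray(krt,px); return c+d*(z-c[2])/d[2]
def tri(rs):
    A=sum(np.eye(3)-np.outer(d,d) for c,d in rs); b=sum((np.eye(3)-np.outer(d,d))@c for c,d in rs)
    X=np.linalg.solve(A,b); return X,[round(1e3*np.linalg.norm(np.cross(X-c,d)),1) for c,d in rs]
def proj(krt,X):
    K,Rm,t=krt; u=K@(Rm@np.array(X)+t); return u[:2]/u[2]
def save(im,n): cv2.imwrite('pics/'+n,im[:,:,::-1])
E
python3 - <<'E'
from h import *
np.set_printoptions(precision=4,suppress=True)
for c in ('scene','top'):
    save(bot.read_camera(c),c+'0.png')
P={}
for n in ['jar','jar_catches','lid','lid_knob','lid_flange','stirrer','stirrer_foot','tray','beaker','powder_jar','dropper_bottle','vial_2']:
    rs=[]
    for c in ('scene','top'):
        r=bot.spot_point(n,c)
        if r: rs.append(ray(RT(c),r[0]['centre'])); print(n,c,[(np.round(q['centre']),round(q['score'],2)) for q in r[:2]])
    if len(rs)==2: print('   ',*tri(rs))
print(bot.get_obs(), bot.grip_point_offset)
E
```

```text
jar scene [(array([297., 235.]), 0.63), (array([283., 180.]), 0.31)]
jar top [(array([283., 221.]), 0.61)]
    [ 0.5767 -0.0014 -0.003 ] [np.float64(0.7), np.float64(0.7)]
jar_catches scene [(array([294., 222.]), 0.7)]
jar_catches top [(array([278., 217.]), 0.59)]
    [0.5837 0.0118 0.0612] [np.float64(4.1), np.float64(4.1)]
lid scene [(array([207., 330.]), 0.76), (array([203., 317.]), 0.59)]
lid top [(array([172., 265.]), 0.65)]
    [ 0.4502  0.3427 -0.0048] [np.float64(3.4), np.float64(3.4)]
lid_knob top [(array([162., 268.]), 0.7)]
lid_flange scene [(array([208., 327.]), 0.6)]
lid_flange top [(array([167., 265.]), 0.66)]
    [0.4481 0.3442 0.0196] [np.float64(2.8), np.float64(2.8)]
stirrer scene [(array([413., 228.]), 0.49), (array([214., 222.]), 0.4)]
stirrer top [(array([385., 271.]), 0.67)]
    [ 0.4187 -0.3083 -0.0013] [np.float64(4.2), np.float64(4.2)]
stirrer_foot scene [(array([208., 328.]), 0.67), (array([293., 222.]), 0.5)]
stirrer_foot top [(array([279., 213.]), 0.65), (array([387., 273.]), 0.51)]
    [ 0.6511  0.1618 -0.5016] [np.float64(149.2), np.float64(149.2)]
tray 
[... 575 characters left out ...]
   [0.7971 0.0766 0.0121] [np.float64(3.7), np.float64(3.7)]
vial_2 scene [(array([285., 182.]), 0.63)]
vial_2 top [(array([309., 154.]), 0.5)]
    [ 0.7786 -0.084  -0.0032] [np.float64(2.9), np.float64(2.9)]
{'t': 1.3, 'q': array([-1.343 ,  0.342 ,  1.5241, -0.    ,  1.2754, -0.146 ]), 'qd': array([ 0.0008,  0.0003, -0.0001,  0.0002, -0.0003, -0.0013]), 'effort': array([ -0.0009, -43.1139, -24.4483,   0.0717,   0.0481,   0.    ]), 'tcp_pos': array([ 0.1917, -0.4887,  0.4047]), 'ee_rot': array([ 0.    ,  0.9826,  0.1858, -0.    ]), 'wrist_force': array([-0.7126,  0.3911, -0.0476]), 'ft_torque': array([ 0.0332,  0.0199, -0.012 ]), 'finger_force': 0.0, 'grip_width': 0.09194410536005017} 0.1592
```

```bash
python3 - <<'E'
import cv2,numpy as np
a=cv2.imread('pics/scene0.png')[130:400,150:480];b=cv2.imread('pics/top0.png')[120:330,130:460]
cv2.imwrite('pics/c0.png',np.vstack([a,b])[:,:].copy())
cv2.imwrite('pics/c0.png',cv2.resize(np.vstack([a,b]),None,fx=1.2,fy=1.2))
E
```

```text
(no output)
```

View pics/c0.png

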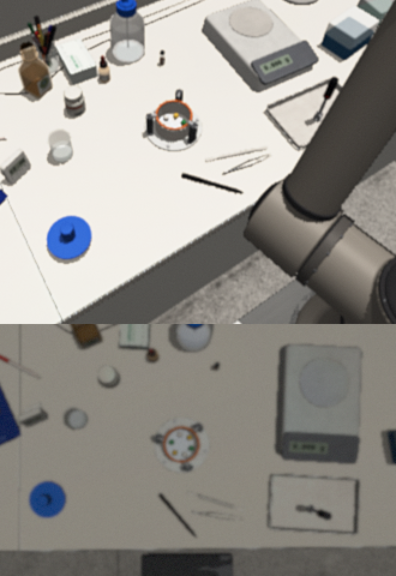

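The scene view shows the stirrer upright in the tray: foot near pixel (408,232), handle top near (427,198). The lid is at (207,330), the jar at (293,222), and the bystanders are left of and behind the jar. This matches the triangulated positions. Next I move above the tray.

```bash
cat >> h.py <<'E'
def plan(target,yaw=None,grip=True):
    "tool-frame shift for grasp point (or TCP) to target; turn about z (deg) to yaw"
    o=bot.get_obs(); w,x,y,z=o['ee_rot']; M=R.from_quat([x,y,z,w]).as_matrix()
    t=np.array(target,float)+([0,0,bot.grip_point_offset] if grip else 0)
    s=M.T@(t-o['tcp_pos']); yw=np.degrees(np.arctan2(M[1,0],M[0,0]))
    print('t',round(o['t'],2),'grasp',np.round(o['tcp_pos']+M[:,2]*bot.grip_point_offset,4),'yaw',round(yw,2),'tilt',np.round(M[:2,2],4),'shift',np.round(s,4),'turn',None if yaw is None else round(-(yaw-yw),2))
E
python3 - <<'E'
from h import *
print(np.round(bot.camera_params('wrist')['tool_from_camera'],3),bot.camera_params('wrist')['fx'])
plan([.42,-.31,.245])
plan([.42,-.31,.245],0)
E
```

```text
[[ 0.    -0.966 -0.26   0.07 ]
 [ 1.     0.     0.    -0.   ]
 [-0.    -0.26   0.966  0.02 ]
 [ 0.     0.     0.     1.   ]] 293.8860580095191
t 1.3 grasp [ 0.1917 -0.4888  0.2455] yaw 21.41 tilt [-0.     -0.0001] shift [ 0.2778 -0.0831  0.0005] turn None
t 1.3 grasp [ 0.1917 -0.4888  0.2455] yaw 21.41 tilt [-0.     -0.0001] shift [ 0.2778 -0.0831  0.0005] turn 21.41
```

```bash
python3 -m jog '[[[0.2,-0.1,-0.03],[0,0,0]],[[0.2,-0.1,-0.03],[0,0,0]],[[0.2,-0.1,-0.03],[0,0,0]],[[0.2,-0.1,-0.03],[0,0,0]],[[0.2,-0.1,-0.03],[0,0,0]],[[0.2,-0.1,-0.03],[0,0,0]],[[0.2,-0.1,-0.03],[0,0,0]],[[0.2,-0.1,-0.03],[0,0,0]],[[0.2,-0.1,-0.03],[0,0,0]]]' 0 20
cat > look.py <<'E'
import sys,json
from h import *
# look.py tag names... : take wrist pic, store rays
tag=sys.argv[1]
o=bot.get_obs(); im=bot.read_camera('wrist'); save(im,tag+'.png'); k=RT('wrist',o)
try: D=json.load(open('rays.json'))
except Exception: D={}
for n in sys.argv[2:]:
    for q in bot.spot_point(n,'wrist')[:3]:
        print(n,np.round(q['centre']),round(q['score'],2))
    r=bot.spot_point(n,'wrist')
    if r and r[0]['score']>.4:
        c,d=ray(k,r[0]['centre']); D.setdefault(n,[]).append([tag,c.tolist(),d.tolist()])
json.dump(D,open('rays.json','w'))
for n in sys.argv[2:]:
    if len(D.get(n,[]))>1: print(n,*[np.round(v,4) for v in tri([(np.array(c),np.array(d)) for _,c,d in D[n]])])
E
python3 look.py w1 stirrer stirrer_foot tray
```

```text
t: 2.05
tcp_pos: [0.341, -0.3231, 0.4345]
ee_rot: [0.0, 0.983, 0.186, -0.0]
wrist_force: [-0.6, -0.1, -0.3]
grip_width: 0.0918
finger_force: 0.0
stirrer [290. 127.] 0.56
stirrer_foot [294. 121.] 0.62
tray [305. 116.] 0.94
```

```bash
python3 -m jog '[[[0.06,0.06,0],[0,0,0]],[[0.06,0.06,0],[0,0,0]],[[0.06,0.06,0],[0,0,0]],[[0.06,0.06,0],[0,0,0]],[[0.06,0.06,0],[0,0,0]]]'
python3 look.py w2 stirrer stirrer_foot tray; python3 -c "
import cv2,numpy as np
cv2.imwrite('pics/c1.png',cv2.resize(np.hstack([cv2.imread('pics/w1.png'),cv2.imread('pics/w2.png')]),(800,300)))"
```

```text
t: 2.82
tcp_pos: [0.419, -0.3566, 0.4341]
ee_rot: [-0.001, 0.983, 0.186, -0.001]
wrist_force: [-1.3, 0.1, -0.4]
grip_width: 0.0921
finger_force: 0.0
stirrer [251. 171.] 0.79
stirrer_foot [249. 164.] 0.78
tray [258. 161.] 0.96
stirrer [ 0.4096 -0.3097 -0.0162] [1.5 1.5]
stirrer_foot [ 0.4196 -0.3075  0.0033] [2.1 2.1]
tray [ 0.4301 -0.3184  0.0162] [1.5 1.5]
```

View pics/c1.png

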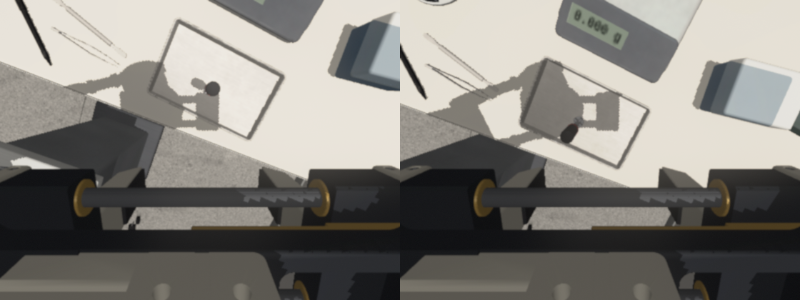

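The wrist views show the dark handle top at about (297,123) in w1 and (238,185) in w2. I'll enlarge both.

```bash
python3 -c "
import cv2,numpy as np
a=cv2.imread('pics/w1.png')[80:160,240:340];b=cv2.imread('pics/w2.png')[130:210,200:300]
cv2.imwrite('pics/c2.png',cv2.resize(np.hstack([a,b]),None,fx=4,fy=4,interpolation=2))"
```

```text
(no output)
```

View pics/c2.png

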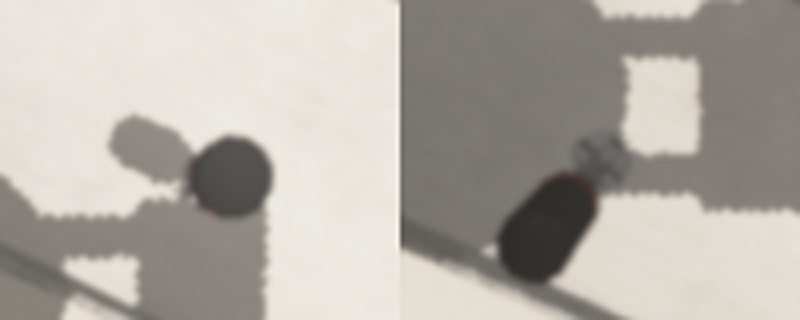

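Crop: the handle top is centred at (298,124) in w1 and (233.5,190.5) in w2. The foot shows at (250,169.5) in w2.

```bash
cat > t.py <<'E'
from h import *
from rig import bot
import json
D=json.load(open('rays.json'))
c1=np.array(D['tray'][0][1]);c2=np.array(D['tray'][1][1])
# camera rotation common (orientation kept)
K,Rm,t=RT('wrist')
def r(c,px):
    d=Rm.T@np.linalg.inv(K)@np.array([*px,1.]); return c,d/np.linalg.norm(d)
top=tri([r(c1,(298,124.3)),r(c2,(233.5,190.5))]); print('top',top)
a,b=r(c2,(250,169.5)); print('foot z0.022',a+b*(.015-a[2])/b[2])
a,b=r(c2,(233.5,190.5)); print('top@.15',a+b*(.15-a[2])/b[2])
a,b=r(c1,(298,124.3)); print('top@.15',a+b*(.15-a[2])/b[2])
plan([top[0][0],top[0][1],.2])
E
python3 t.py
```

```text
top (array([ 0.41396517, -0.30978286,  0.14319406]), [np.float64(0.2), np.float64(0.2)])
foot z0.022 [ 0.4164993  -0.31097252  0.015     ]
top@.15 [ 0.41581595 -0.31013824  0.15      ]
top@.15 [ 0.41370548 -0.30964608  0.15      ]
t 3.17 grasp [ 0.4187 -0.3565  0.2761] yaw 21.39 tilt [ 0.0006 -0.0007] shift [ 0.0126 -0.0452  0.0761] turn None
```

```bash
python3 -m jog '[[[0.014,-0.044,0.03],[0,0,0]],[[0.014,-0.044,0.03],[0,0,0]],[[0.014,-0.044,0.06],[0,0,0]],[[0.014,-0.044,0.09],[0,0,0]],[[0.014,-0.044,0.12],[0,0,0]],[[0.014,-0.044,0.145],[0,0,0]],[[0.014,-0.044,0.161],[0,0,0]],[[0.014,-0.044,0.161],[0,0,0]],[[0.014,-0.044,0.161],[0,0,0]]]' 0 25 && python3 -m jog '[[[0,0,0],[0,0,0]],[[0,0,0],[0,0,0]],[[0,0,0],[0,0,0]],[[0,0,0],[0,0,0]],[[0,0,0],[0,0,0]],[[0,0,0],[0,0,0]],[[0,0,0],[0,0,0]]]' 1 25; python3 -c "
from h import *; plan([.4155,-.3103,.115])"
```

```text
t: 3.92
tcp_pos: [0.416, -0.3105, 0.2737]
ee_rot: [-0.0, 0.983, 0.186, -0.0]
wrist_force: [-0.6, 0.1, 0.8]
grip_width: 0.0918
finger_force: 0.0
t: 4.5
tcp_pos: [0.4162, -0.3105, 0.2739]
ee_rot: [0.0, 0.983, 0.186, 0.0]
wrist_force: [-0.0, -0.3, 0.1]
grip_width: 0.0498
finger_force: 0.0
t 4.5 grasp [ 0.4162 -0.3106  0.1147] yaw 21.42 tilt [ 0.0003 -0.0003] shift [-0.0005 -0.0004 -0.0003] turn None
```

```bash
python3 -m jog '[[[0,0,0],[0,0,0]],[[0,0,0],[0,0,0]],[[0,0,0],[0,0,0]],[[0,0,0],[0,0,0]],[[0,0,0],[0,0,0]],[[0,0,0],[0,0,0]],[[0,0,0],[0,0,0]],[[0,0,0],[0,0,0]]]' 1 25 && python3 -m jog '[[[0,0,-0.03],[0,0,0]],[[0,0,-0.06],[0,0,0]],[[0,0,-0.09],[0,0,0]],[[0,0,-0.13],[0,0,0]],[[0,0,-0.13],[0,0,0]],[[0,0,-0.13],[0,0,0]]]'; python3 -c "
from h import *; plan([.45,-0.02,.25])"
```

```text
t: 5.17
tcp_pos: [0.4161, -0.3105, 0.2736]
ee_rot: [-0.0, 0.983, 0.186, -0.0]
wrist_force: [-0.0, 0.0, -0.8]
grip_width: 0.0172
finger_force: 25.0
t: 5.67
tcp_pos: [0.4163, -0.3106, 0.4059]
ee_rot: [0.002, 0.983, 0.186, 0.001]
wrist_force: [-0.1, 0.7, -1.8]
grip_width: 0.0176
finger_force: 25.0
t 5.67 grasp [ 0.4169 -0.3112  0.2467] yaw 21.42 tilt [ 0.0038 -0.0038] shift [ 0.1375 -0.2582 -0.0042] turn None
```

```bash
python3 -m jog '[[[0.14,-0.23,0],[0,0,0]],[[0.14,-0.23,0],[0,0,0]],[[0.14,-0.23,0],[0,0,0]],[[0.14,-0.23,0],[0,0,0]],[[0.14,-0.23,0],[0,0,0]],[[0.14,-0.23,0],[0,0,0]],[[0.14,-0.23,0],[0,0,0]],[[0.14,-0.23,0],[0,0,0]],[[0.14,-0.23,0],[0,0,0]],[[0.14,-0.23,0],[0,0,0]]]' 
python3 look.py j1 jar jar_catches
```

```text
t: 6.5
tcp_pos: [0.4623, -0.0457, 0.4028]
ee_rot: [-0.0, 0.983, 0.186, -0.001]
wrist_force: [-0.3, -0.1, -0.5]
grip_width: 0.0178
finger_force: 25.0
jar [275.  76.] 0.77
jar_catches [276.  68.] 0.67
```

```bash
python3 -m jog '[[[0.06,-0.06,0],[0,0,0]],[[0.06,-0.06,0],[0,0,0]],[[0.06,-0.06,0],[0,0,0]],[[0.06,-0.06,0],[0,0,0]],[[0.06,-0.06,0],[0,0,0]]]'
python3 look.py j2 jar jar_catches; python3 -c "
from h import *; plan([.57,0,.25])
import cv2,numpy as np
cv2.imwrite('pics/c3.png',cv2.resize(np.vstack([cv2.imread('pics/j1.png')[:250],cv2.imread('pics/j2.png')[:250]]),None,fx=1.2,fy=1.2))"
```

```text
t: 7.17
tcp_pos: [0.4964, 0.0322, 0.4035]
ee_rot: [0.0, 0.983, 0.186, -0.0]
wrist_force: [0.8, 0.3, -0.3]
grip_width: 0.0175
finger_force: 25.0
jar [323. 128.] 0.94
jar_catches [331. 130.] 0.64
jar [0.5794 0.0097 0.0017] [0.2 0.2]
jar_catches [0.5787 0.0071 0.0569] [0.5 0.5]
t 7.42 grasp [0.4963 0.0315 0.2446] yaw 21.32 tilt [ 0.0002 -0.0002] shift [ 0.0573  0.0562 -0.0054] turn None
```

View pics/c3.png

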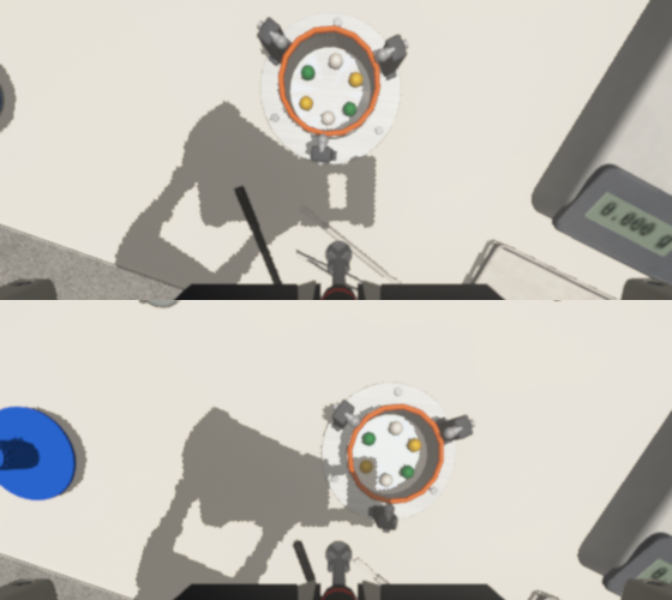

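The seal ring and six beads are clear in both views. The ring is centred at about (274,65) in j1 and (329,127) in j2. The held stirrer's foot is at about (282,208) and looks straight. I'll fit circles to the orange pixels.

```bash
cat > ring.py <<'E'
from h import *
import json,sys
D=json.load(open('rays.json'))
K,Rm,t=RT('wrist'); cs=[]
rays=[]
for tag,c,_ in [d for d in D['jar'] if d[0] in('j1','j2')]:
    im=cv2.imread(f'pics/{tag}.png'); hsv=cv2.cvtColor(im,cv2.COLOR_BGR2HSV)
    m=cv2.inRange(hsv,(4,140,100),(14,255,255)); n,l,s,_=cv2.connectedComponentsWithStats(cv2.dilate(m,np.ones((3,3))))
    i=1+np.argmax(s[1:,4]); v,u=np.nonzero((l==i)&(m>0))
    c=np.array(c); t=-Rm@c
    for z in (.050,.0525):
        P=np.array([onz((K,Rm,t),(a,b),z)[:2] for a,b in zip(u,v)])
        h=cv2.convexHull(P.astype(np.float32))[:,0]
        A=np.c_[2*h,np.ones(len(h))]; x=np.linalg.lstsq(A,(h**2).sum(1),rcond=None)[0]
        print(tag,z,len(u),'centre',np.round(x[:2],4),'R',round(np.sqrt(x[2]+x[0]**2+x[1]**2),4))
    rays.append((c,np.append(x[:2],.0525)-c))
rays=[(c,d/np.linalg.norm(d)) for c,d in rays]; print(tri(rays))
o=bot.get_obs(); k=RT('wrist')
g=np.array([.4964,.0322,.2445]); print('foot expected px',proj(k,g-[0,0,.113]),proj(k,g-[0,0,.091]))
E
python3 ring.py
```

```text
j1 0.05 946 centre [0.5791 0.0091] R 0.0434
j1 0.0525 946 centre [0.5788 0.0088] R 0.0431
j2 0.05 622 centre [0.5787 0.0085] R 0.0432
j2 0.0525 622 centre [0.5786 0.0089] R 0.0429
(array([0.57872296, 0.00888007, 0.05259059]), [np.float64(0.1), np.float64(0.1)])
foot expected px [281.42795348 208.17572577] [281.3749905  215.36309579]
```

```bash
python3 -m jog '[[[0.0685,0.051,0],[0,0,0]],[[0.0685,0.051,0],[0,0,0]],[[0.0685,0.051,0],[0,0,0]],[[0.0685,0.051,0],[0,0,0]],[[0.0685,0.051,0.03],[0,0,0]],[[0.0685,0.051,0.06],[0,0,0]],[[0.0685,0.051,0.09],[0,0,0]],[[0.0685,0.051,0.11],[0,0,0]],[[0.0685,0.051,0.11],[0,0,0]],[[0.0685,0.051,0.11],[0,0,0]]]'; python3 -c "
from h import *; plan([.5787,0.0089,.121]); o=bot.get_obs(); print(o['wrist_force']); save(bot.read_camera('scene'),'s1.png'); save(bot.read_camera('top'),'t1.png')"
```

```text
t: 8.25
tcp_pos: [0.578, 0.01, 0.2938]
ee_rot: [-0.0, 0.983, 0.186, -0.001]
wrist_force: [-0.7, -0.5, 0.6]
grip_width: 0.0178
finger_force: 25.0
t 8.25 grasp [0.5777 0.01   0.1346] yaw 21.4 tilt [-0.0019  0.0001] shift [0.0002 0.0013 0.0136] turn None
[-0.74833686 -0.45895295  0.56375178]
```

```bash
python3 -m jog '[[[0,0.001,0.0135],[0,0,0]],[[0,0.001,0.0135],[0,0,0]],[[0.006,0.001,0.0135],[0,0,0]],[[0.0087,0.006,0.0135],[0,0,0]],[[0.0065,0.0123,0.0135],[0,0,0]],[[0,0.017,0.0135],[0,0,0]],[[-0.009,0.0166,0.0135],[0,0,0]],[[-0.0165,0.0105,0.0135],[0,0,0]],[[-0.02,0.001,0.0135],[0,0,0]],[[-0.0173,-0.009,0.0135],[0,0,0]],[[-0.01,-0.0163,0.0135],[0,0,0]],[[0,-0.019,0.0135],[0,0,0]]]' - 35; python3 -c "
from h import *; plan([.5787,0.0089,.121]); print(bot.get_obs()['wrist_force'])"
python3 -m jog '[[[0.01,0.0027,0],[0,0,0]],[[0.0173,0.01,0],[0,0,0]],[[0.02,0.02,0],[0,0,0]],[[0.0173,0.03,0],[0,0,0]],[[0.01,0.0373,0],[0,0,0]],[[0,0.04,0],[0,0,0]],[[-0.01,0.0373,0],[0,0,0]],[[-0.0173,0.03,0],[0,0,0]],[[-0.02,0.02,0],[0,0,0]],[[-0.0173,0.01,0],[0,0,0]],[[-0.01,0.0027,0],[0,0,0]],[[0,0,0],[0,0,0]]]'
```

```text
t: 9.35
tcp_pos: [0.5723, 0.028, 0.2809]
ee_rot: [0.002, 0.982, 0.187, 0.001]
wrist_force: [2.3, -7.3, 0.1]
grip_width: 0.0173
finger_force: 35.1
t 9.35 grasp [0.5725 0.0275 0.1217] yaw 21.51 tilt [ 0.0017 -0.0035] shift [-0.001   0.0202  0.0008] turn None
[ 2.30836469 -7.33354886  0.11126988]
t: 10.35
tcp_pos: [0.5717, 0.0281, 0.2807]
ee_rot: [0.002, 0.982, 0.187, -0.001]
wrist_force: [0.1, -9.6, 1.0]
grip_width: 0.0173
finger_force: 35.0
```

```bash
python3 -m jog '[[[0.01,0.0027,0],[0,0,0]],[[0.0173,0.01,0],[0,0,0]],[[0.02,0.02,0],[0,0,0]],[[0.0173,0.03,0],[0,0,0]],[[0.01,0.0373,0],[0,0,0]],[[0,0.04,0],[0,0,0]],[[-0.01,0.0373,0],[0,0,0]],[[-0.0173,0.03,0],[0,0,0]],[[-0.02,0.02,0],[0,0,0]],[[-0.0173,0.01,0],[0,0,0]],[[-0.01,0.0027,0],[0,0,0]],[[0,0,0],[0,0,0]]]';  python3 -m jog '[[[0,0.01,0],[0,0,0]],[[0,0.019,0],[0,0,0]],[[0,0.019,0],[0,0,0]]]'; python3 -c "
from h import *; plan([.5787,0.0089,.121]); print(bot.get_obs()['wrist_force']); a=bot.read_camera('scene'); save(a,'s2.png'); b=bot.read_camera('wrist');save(b,'j3.png')
s=lambda i:cv2.resize(cv2.imread(i)[190:260,250:340],None,fx=4,fy=4)
cv2.imwrite('pics/c4.png',np.hstack([s('pics/scene0.png'),s('pics/s2.png')]))"
```

```text
t: 11.35
tcp_pos: [0.572, 0.0283, 0.2807]
ee_rot: [0.001, 0.982, 0.186, -0.0]
wrist_force: [-0.4, -8.8, 1.7]
grip_width: 0.0174
finger_force: 35.0
t: 11.6
tcp_pos: [0.5794, 0.0087, 0.2799]
ee_rot: [0.0, 0.983, 0.185, -0.0]
wrist_force: [0.4, 0.2, -0.5]
grip_width: 0.0178
finger_force: 34.9
t 11.6 grasp [0.5794 0.0087 0.1207] yaw 21.37 tilt [-0.0002 -0.0003] shift [-0.0006 -0.0004 -0.0003] turn None
[ 0.37390425  0.16191798 -0.54278203]
```

View pics/c4.png

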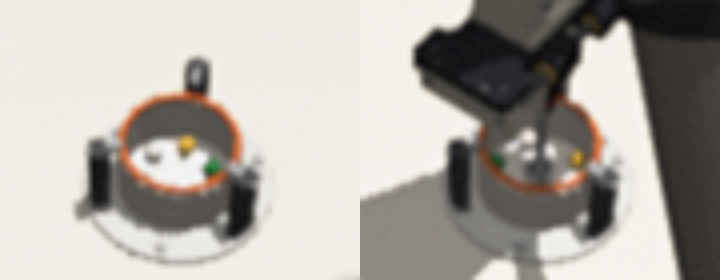

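The bead arrangement has changed: green is now on the left and yellow on the right. I'll lift and check from the wrist camera on the way back.

```bash
python3 -m jog '[[[0,0,-0.03],[0,0,0]],[[0,0,-0.06],[0,0,0]],[[0,0,-0.09],[0,0,0]],[[0,0,-0.12],[0,0,0]],[[0,0,-0.13],[0,0,0]],[[-0.13,0.008,-0.13],[0,0,0]],[[-0.13,0.008,-0.13],[0,0,0]],[[-0.13,0.008,-0.13],[0,0,0]],[[-0.13,0.008,-0.13],[0,0,0]],[[-0.13,0.008,-0.13],[0,0,0]],[[-0.13,0.008,-0.13],[0,0,0]]]';  python3 -c "
from h import *; plan([.4162,-0.3105,.25]); save(bot.read_camera('wrist'),'j4.png')
s=lambda i:cv2.resize(cv2.imread(i)[0:230,200:360],None,fx=2,fy=2)
cv2.imwrite('pics/c5.png',np.hstack([s('pics/j1.png'),s('pics/j4.png')]))"
```

```text
t: 12.62
tcp_pos: [0.4609, -0.045, 0.4102]
ee_rot: [0.0, 0.983, 0.185, 0.001]
wrist_force: [0.4, 0.7, -1.6]
grip_width: 0.0174
finger_force: 34.9
t 12.62 grasp [ 0.4611 -0.045   0.251 ] yaw 21.35 tilt [0.001  0.0002] shift [-0.1383  0.231   0.001 ] turn None
```

View pics/c5.png

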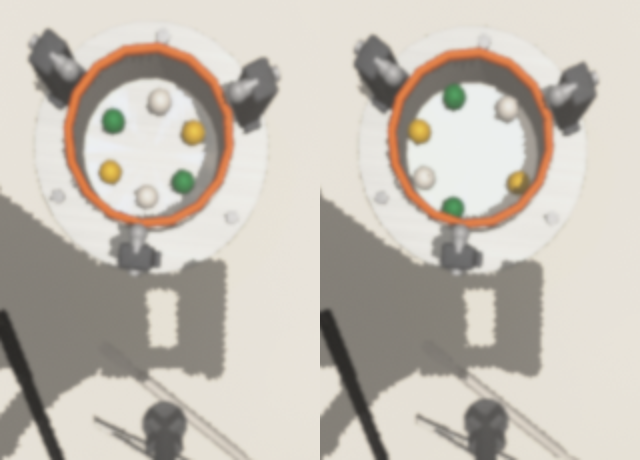

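All six beads were carried around and are still in the jar, and the stirrer is still straight. Next I take it back to the tray.

```bash
python3 -m jog '[[[-0.138,0.231,0],[0,0,0]],[[-0.138,0.231,0],[0,0,0]],[[-0.138,0.231,0],[0,0,0]],[[-0.138,0.231,0],[0,0,0]],[[-0.138,0.231,0],[0,0,0]],[[-0.138,0.231,0],[0,0,0]],[[-0.138,0.231,0],[0,0,0]],[[-0.138,0.231,0],[0,0,0]],[[-0.138,0.231,0],[0,0,0]]]'; python3 -m jog '[[[0,0,0.03],[0,0,0]],[[0,0,0.06],[0,0,0]],[[0,0,0.09],[0,0,0]],[[0,0,0.115],[0,0,0]],[[0,0,0.125],[0,0,0]],[[0,0,0.129],[0,0,0]],[[0,0,0.129],[0,0,0]],[[0,0,0.129],[0,0,0]]]'; python3 -c "
from h import *; plan([.4162,-0.3105,.1147]);print(bot.get_obs()['wrist_force'])"
```

```text
t: 13.42
tcp_pos: [0.4174, -0.3113, 0.4092]
ee_rot: [-0.001, 0.983, 0.185, -0.0]
wrist_force: [0.4, 0.4, -1.3]
grip_width: 0.017
finger_force: 34.9
t: 14.08
tcp_pos: [0.4174, -0.3102, 0.2824]
ee_rot: [0.001, 0.983, 0.186, 0.001]
wrist_force: [-0.9, -0.1, 0.1]
grip_width: 0.0171
finger_force: 34.9
t 14.08 grasp [ 0.4177 -0.3105  0.1232] yaw 21.47 tilt [ 0.0016 -0.0015] shift [-0.0012 -0.0002  0.0085] turn None
[-0.93679286 -0.05948175  0.08108081]
```

```bash
python3 -m jog '[[[0,0,0.003],[0,0,0]],[[0,0,0.006],[0,0,0]],[[0,0,0.008],[0,0,0]],[[0,0,0.008],[0,0,0]],[[0,0,0.008],[0,0,0]]]'; python3 -c "
from h import *; plan([.4162,-0.3105,.1147])"
```

```text
t: 14.5
tcp_pos: [0.4167, -0.3105, 0.2737]
ee_rot: [0.001, 0.983, 0.186, 0.0]
wrist_force: [-0.0, -0.7, 1.7]
grip_width: 0.0174
finger_force: 35.0
t 14.5 grasp [ 0.4169 -0.3107  0.1145] yaw 21.41 tilt [ 0.001 -0.001] shift [-0.0005 -0.0002 -0.0002] turn None
```

```bash
python3 -m jog '[[[0,0,0],[0,0,0]],[[0,0,0],[0,0,0]],[[0,0,0],[0,0,0]],[[0,0,0],[0,0,0]],[[0,0,0],[0,0,0]],[[0,0,0],[0,0,0]],[[0,0,0],[0,0,0]],[[0,0,0],[0,0,0]]]' 0 20;  python3 -m jog '[[[0,0,-0.03],[0,0,0]],[[0,0,-0.06],[0,0,0]],[[0,0,-0.09],[0,0,0]],[[0,0,-0.12],[0,0,0]],[[0,0,-0.14],[0,0,0]],[[-0.05,0,-0.16],[0,0,0]],[[-0.05,0,-0.16],[0,0,0]]]' ; python3 -c "
from h import *; plan([.45,0.345,.25]); save(bot.read_camera('wrist'),'w3.png')"
```

```text
t: 15.17
tcp_pos: [0.4166, -0.3103, 0.2732]
ee_rot: [0.0, 0.983, 0.186, -0.0]
wrist_force: [0.0, -1.4, -0.4]
grip_width: 0.0662
finger_force: 0.0
t: 15.75
tcp_pos: [0.3684, -0.3291, 0.4359]
ee_rot: [0.002, 0.983, 0.186, 0.0]
wrist_force: [0.6, -0.7, 0.9]
grip_width: 0.0912
finger_force: 0.0
t 15.75 grasp [ 0.3686 -0.3298  0.2767] yaw 21.46 tilt [ 0.0012 -0.0041] shift [ 0.3227 -0.5976  0.024 ] turn None
```

View pics/w3.png

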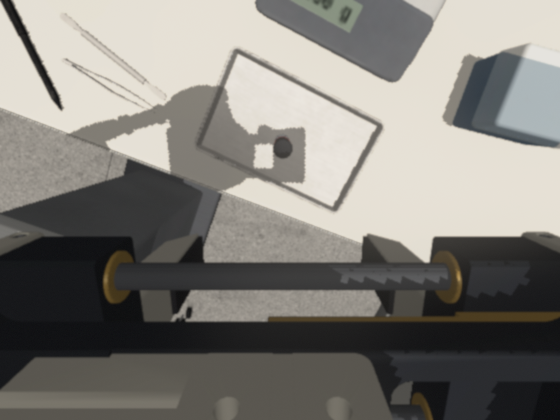

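The stirrer stands upright and released in the tray, handle top at (283,147). On to the lid, going by way of x ≈ 0.43 so as not to come too close to the base.

```bash
python3 -m jog '[[[0.177,-0.285,0],[0,0,0]],[[0.177,-0.285,0],[0,0,0]],[[0.177,-0.285,0],[0,0,0]],[[0.177,-0.285,0],[0,0,0]],[[0.177,-0.285,0],[0,0,0]],[[0.177,-0.285,0],[0,0,0]],[[0.177,-0.285,0],[0,0,0]],[[0.177,-0.285,0],[0,0,0]],[[0.177,-0.285,0],[0,0,0]],[[0.177,-0.285,0],[0,0,0]]]';  python3 -m jog '[[[0.05,-0.29,0],[0,0,0]],[[0.05,-0.29,0],[0,0,0]],[[0.05,-0.29,0],[0,0,0]],[[0.05,-0.29,0],[0,0,0]],[[0.05,-0.29,0],[0,0,0]],[[0.05,-0.29,0],[0,0,0]],[[0.05,-0.29,0],[0,0,0]],[[0.05,-0.29,0],[0,0,0]],[[0.05,-0.29,0],[0,0,0]],[[0.05,-0.29,0],[0,0,0]],[[0.05,-0.29,0],[0,0,0]]]' ; python3 look.py l1 lid lid_knob
```

```text
t: 16.63
tcp_pos: [0.4308, 0.0038, 0.4326]
ee_rot: [-0.0, 0.982, 0.188, -0.0]
wrist_force: [0.1, -1.2, 0.0]
grip_width: 0.0918
finger_force: 0.0
t: 17.55
tcp_pos: [0.3722, 0.2881, 0.4329]
ee_rot: [0.0, 0.983, 0.185, -0.0]
wrist_force: [-0.5, -0.3, -0.4]
grip_width: 0.0917
finger_force: 0.0
lid [264. 113.] 0.86
lid_knob [262. 110.] 0.91
```

```bash
python3 -m jog '[[[0.04,-0.06,0],[0,0,0]],[[0.04,-0.06,0],[0,0,0]],[[0.04,-0.06,0],[0,0,0]],[[0.04,-0.06,0],[0,0,0]],[[0.04,-0.06,0],[0,0,0]]]'; python3 look.py l2 lid lid_knob;  python3 -c "
from h import *; plan([.45,0.345,.2]); 
cv2.imwrite('pics/c6.png',cv2.resize(np.hstack([cv2.imread('pics/l1.png')[:280],cv2.imread('pics/l2.png')[:280]]),(800,200)))"
```

```text
t: 18.22
tcp_pos: [0.3867, 0.3596, 0.4329]
ee_rot: [0.0, 0.983, 0.186, -0.0]
wrist_force: [0.5, -0.4, 0.1]
grip_width: 0.0918
finger_force: 0.0
lid [312. 144.] 0.87
lid_knob [314. 145.] 0.71
lid [0.4459 0.3407 0.0157] [0.2 0.2]
lid_knob [0.4462 0.3415 0.05  ] [0.3 0.3]
t 18.47 grasp [0.3868 0.3594 0.2743] yaw 21.37 tilt [0.0003 0.    ] shift [0.0537 0.0364 0.0743] turn None
```

View pics/c6.png

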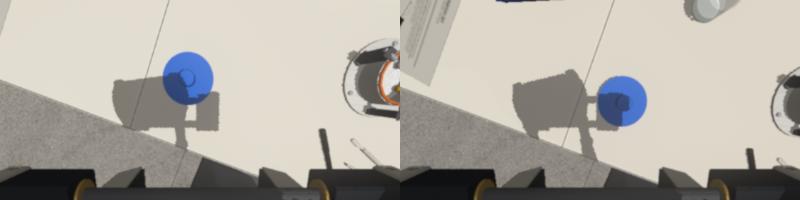

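The lid's blue disc is at (264,110) in l1 and (312,143) in l2. I'll fit its outline too.

```bash
cat > lidfit.py <<'E'
from h import *
import json
D=json.load(open('rays.json')); K,Rm,t=RT('wrist'); rays=[]
for tag,c,_ in D['lid']:
    im=cv2.imread(f'pics/{tag}.png'); m=cv2.inRange(cv2.cvtColor(im,cv2.COLOR_BGR2HSV),(100,150,40),(125,255,255))
    n,l,s,_=cv2.connectedComponentsWithStats(m); i=1+np.argmax(s[1:,4]); v,u=np.nonzero(l==i); c=np.array(c)
    h=cv2.convexHull(np.c_[u,v].astype(np.float32))[:,0]
    h=np.array([onz((K,Rm,-Rm@c),p,.023)[:2] for p in h])
    x=np.linalg.lstsq(np.c_[2*h,np.ones(len(h))],(h**2).sum(1),rcond=None)[0]
    print(tag,np.round(x[:2],4),round(np.sqrt(x[2]+x[0]**2+x[1]**2),4)); d=np.append(x[:2],.023)-c; rays.append((c,d/np.linalg.norm(d)))
print(tri(rays))
X=tri(rays)[0]; plan([X[0],X[1],.054])
E
python3 lidfit.py
```

```text
l1 [0.4482 0.344 ] 0.0424
l2 [0.4475 0.3438] 0.0429
(array([0.44784901, 0.34396489, 0.02491876]), [np.float64(0.3), np.float64(0.3)])
t 18.47 grasp [0.3868 0.3594 0.2743] yaw 21.37 tilt [0.0003 0.    ] shift [0.0512 0.0366 0.2203] turn None
```

```bash
python3 -m jog '[[[0.0505,0.037,0.03],[0,0,0]],[[0.0505,0.037,0.06],[0,0,0]],[[0.0505,0.037,0.1],[0,0,0]],[[0.0505,0.037,0.13],[0,0,0]],[[0.0505,0.037,0.16],[0,0,0]],[[0.0505,0.037,0.185],[0,0,0]],[[0.0505,0.037,0.205],[0,0,0]],[[0.0505,0.037,0.218],[0,0,0]],[[0.0505,0.037,0.223],[0,0,0]],[[0.0505,0.037,0.223],[0,0,0]],[[0.0505,0.037,0.223],[0,0,0]]]' 0 20; python3 -m jog '[[[0,0,0],[0,0,0]],[[0,0,0],[0,0,0]],[[0,0,0],[0,0,0]],[[0,0,0],[0,0,0]],[[0,0,0],[0,0,0]],[[0,0,0],[0,0,0]],[[0,0,0],[0,0,0]],[[0,0,0],[0,0,0]],[[0,0,0],[0,0,0]],[[0,0,0],[0,0,0]],[[0,0,0],[0,0,0]]]' 1 20; python3 -m jog '[[[0,0,0],[0,0,0]],[[0,0,0],[0,0,0]],[[0,0,0],[0,0,0]]]' 1 50; python3 -c "
from h import *; plan([.4475,0.3435,.05])"
```

```text
t: 19.38
tcp_pos: [0.4476, 0.344, 0.2109]
ee_rot: [-0.0, 0.983, 0.186, 0.0]
wrist_force: [0.3, 0.4, 0.7]
grip_width: 0.0917
finger_force: 0.0
t: 20.3
tcp_pos: [0.4473, 0.344, 0.2101]
ee_rot: [0.0, 0.983, 0.186, -0.0]
wrist_force: [-0.2, 0.2, 0.4]
grip_width: 0.0252
finger_force: 20.0
t: 20.55
tcp_pos: [0.4473, 0.344, 0.2102]
ee_rot: [0.0, 0.983, 0.186, 0.0]
wrist_force: [0.0, -0.2, 0.4]
grip_width: 0.0249
finger_force: 50.0
t 20.55 grasp [0.4473 0.344  0.051 ] yaw 21.42 tilt [ 0.     -0.0001] shift [0.     0.0006 0.001 ] turn None
```

```bash
python3 -m jog '[[[0,0,-0.02],[0,0,0]],[[0,0,-0.05],[0,0,0]],[[0,0,-0.08],[0,0,0]],[[0,0,-0.11],[0,0,0]],[[0,0,-0.13],[0,0,0]],[[0,0,-0.13],[0,0,0]],[[0,0,-0.13],[0,0,0]]]'; python3 -c "
from h import *; plan([.5787,0.0089,.18]); a=bot.read_camera('wrist');b=bot.read_camera('scene');save(a,'h1.png');save(b,'h2.png')
cv2.imwrite('pics/c7.png',cv2.resize(np.hstack([a,b])[:,:,::-1],(800,300)))"
```

```text
t: 21.13
tcp_pos: [0.4472, 0.3441, 0.3407]
ee_rot: [-0.0, 0.983, 0.186, 0.001]
wrist_force: [-0.0, 0.5, -2.7]
grip_width: 0.0248
finger_force: 50.0
t 21.13 grasp [0.4474 0.3442 0.1815] yaw 21.42 tilt [0.0015 0.0008] shift [0.     0.3601 0.0014] turn None
```

View pics/c7.png

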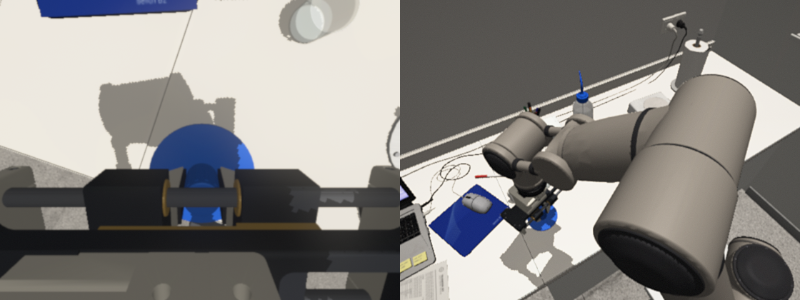

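The lid is held level; its front flange arc shows at rows 175-235 of the wrist view. I'll fit that arc to get the lid centre in the tool frame.

```bash
cat > arc.py <<'E'
from h import *
from scipy.optimize import least_squares
p=bot.camera_params('wrist'); T=np.array(p['tool_from_camera']); K,_,_=RT('wrist')
im=cv2.imread('pics/h1.png'); m=cv2.inRange(cv2.cvtColor(im,cv2.COLOR_BGR2HSV),(100,130,30),(125,255,255)); m[:150]=0
pts=[]
for u in range(214,352,3):
    v=np.nonzero(m[:,u])[0]
    if len(v) and v[0]<232: pts.append((u,v[0]))
pts=np.array(pts,float)
for z in (.184,.186,.188):
    Q=[]
    for u,v in pts:
        d=T[:3,:3]@np.linalg.inv(K)@[u,v,1]; Q.append((T[:3,3]+d*(z-T[2,3])/d[2])[:2])
    Q=np.array(Q)
    f=least_squares(lambda x:np.hypot(*(Q-x).T)-.045,[0,0],loss='soft_l1',f_scale=.001)
    g=least_squares(lambda x:np.hypot(*(Q-x[:2]).T)-x[2],[0,0,.045],loss='soft_l1',f_scale=.001)
    print(z,len(pts),np.round(f.x,4),'rms',np.sqrt(np.mean(f.fun**2)),'free',np.round(g.x,4))
print(pts[::5].tolist())
E
python3 arc.py
```

```text
0.184 46 [-0.0008 -0.0002] rms 0.0004285828358923531 free [ 0.0014 -0.0002  0.043 ]
0.186 46 [-0.001  -0.0002] rms 0.00034542474344660044 free [ 0.0006 -0.0002  0.0436]
0.188 46 [-0.0013 -0.0002] rms 0.0002718359981553583 free [-0.0002 -0.0002  0.0441]
[[214.0, 220.0], [229.0, 196.0], [244.0, 184.0], [259.0, 178.0], [274.0, 175.0], [289.0, 175.0], [304.0, 178.0], [319.0, 184.0], [334.0, 196.0], [349.0, 216.0]]
```

```bash
python3 -m jog '[[[0,0.36,0],[0,0,0]],[[0,0.36,0],[0,0,0]],[[0,0.36,0],[0,0,0]],[[0,0.36,0],[0,0,0]],[[0,0.36,0],[0,0,0]],[[0,0.36,0],[0,0,0]],[[0,0.36,0],[0,0,0]],[[0,0.36,0],[0,0,0]],[[0,0.36,0],[0,0,0]],[[0,0.36,0],[0,0,0]],[[0,0.36,0],[0,0,0]],[[0,0.36,0],[0,0,0]]]'; python3 -c "
from h import *; plan([.5787,0.0089,.106])"
```

```text
t: 22.23
tcp_pos: [0.5783, 0.0093, 0.3385]
ee_rot: [-0.001, 0.983, 0.186, -0.002]
wrist_force: [-0.2, 0.3, -1.8]
grip_width: 0.025
finger_force: 50.0
t 22.23 grasp [0.5777 0.0095 0.1793] yaw 21.4 tilt [-0.0034  0.0008] shift [0.0005 0.0007 0.0733] turn None
```

```bash
python3 -m jog '[[[0.0005,0.0005,0.02],[0,0,0]],[[0.0005,0.0005,0.04],[0,0,0]],[[0.0005,0.0005,0.055],[0,0,0]],[[0.0005,0.0005,0.065],[0,0,0]],[[0.0005,0.0005,0.07],[0,0,0]],[[0.0005,0.0005,0.072],[0,0,0]],[[0.0005,0.0005,0.072],[0,0,0]],[[0.0005,0.0005,0.072],[0,0,0]],[[0.0005,0.0005,0.072],[0,0,0]]]'; python3 -c "
from h import *; plan([.5787,0.0089,.104]);print(bot.get_obs()['wrist_force'])"
```

```text
t: 22.98
tcp_pos: [0.5796, 0.0087, 0.2692]
ee_rot: [0.0, 0.983, 0.186, 0.001]
wrist_force: [-0.3, -0.2, -1.2]
grip_width: 0.025
finger_force: 50.0
t 22.98 grasp [0.5799 0.0087 0.11  ] yaw 21.43 tilt [ 0.0018 -0.0003] shift [-0.0008 -0.0005  0.006 ] turn None
[-0.27957128 -0.15958187 -1.23220895]
```

```bash
python3 -m jog '[[[-0.0006,-0.0004,0.002],[0,0,0]],[[-0.0008,-0.0004,0.004],[0,0,0]],[[-0.0008,-0.0004,0.006],[0,0,0]],[[-0.0008,-0.0004,0.007],[0,0,0]],[[-0.0008,-0.0004,0.008],[0,0,0]],[[-0.0008,-0.0004,0.009],[0,0,0]],[[-0.0008,-0.0004,0.01],[0,0,0]],[[-0.0008,-0.0004,0.01],[0,0,0]]]' - 55; python3 -c "
from h import *; plan([.5787,0.0089,.087]);o=bot.get_obs();print(o['wrist_force'],o['ft_torque'])"
```

```text
t: 23.65
tcp_pos: [0.5784, 0.0089, 0.2581]
ee_rot: [-0.0, 0.983, 0.186, -0.0]
wrist_force: [-0.5, 1.3, -0.3]
grip_width: 0.0249
finger_force: 55.0
t 23.65 grasp [0.5783 0.0089 0.0989] yaw 21.41 tilt [-0.0004  0.0003] shift [0.0003 0.0001 0.0119] turn None
[-0.54102003  1.32551641 -0.3248458 ] [0.15766212 0.1481499  0.03297361]
```

```bash
python3 -m jog '[[[0.0003,0,0.001],[0,0,0]],[[0.0003,0,0.002],[0,0,0]],[[0.0003,0,0.003],[0,0,0]],[[0.0003,0,0.004],[0,0,0]],[[0.0003,0,0.005],[0,0,0]],[[0.0003,0,0.006],[0,0,0]],[[0.0003,0,0.006],[0,0,0]]]' - 55; python3 -c "
from h import *; plan([.5787,0.0089,.087]);o=bot.get_obs();print(o['wrist_force'],o['ft_torque'])"
```

```text
t: 24.23
tcp_pos: [0.579, 0.0088, 0.253]
ee_rot: [0.0, 0.983, 0.186, 0.001]
wrist_force: [-0.9, 1.2, 1.8]
grip_width: 0.0251
finger_force: 55.0
t 24.23 grasp [0.5793 0.0087 0.0938] yaw 21.42 tilt [ 0.0018 -0.0004] shift [-0.0003 -0.0002  0.0068] turn None
[-0.87547102  1.19158152  1.76260704] [-0.06885867  0.05423618  0.02557419]
```

```bash
python3 -m jog '[[[-0.0003,0,0.001],[0,0,0]],[[-0.0003,0,0.002],[0,0,0]],[[-0.0003,0,0.003],[0,0,0]],[[-0.0003,0,0.003],[0,0,0]]]' - 55; python3 -m jog '[[[0,0,0.001],[0,0,0]],[[0,0,0.002],[0,0,0]],[[0,0,0.003],[0,0,0]],[[0,0,0.003],[0,0,0]],[[0,0,0.003],[0,0,0]]]' - 55; python3 -c "
from h import *; plan([.5787,0.0089,.087]);o=bot.get_obs();print(o['wrist_force'],o['ft_torque'])"
```

```text
t: 24.57
tcp_pos: [0.5782, 0.0089, 0.2478]
ee_rot: [-0.0, 0.983, 0.186, -0.001]
wrist_force: [1.5, 1.9, -7.8]
grip_width: 0.0247
finger_force: 55.0
t: 24.98
tcp_pos: [0.5785, 0.0086, 0.2463]
ee_rot: [0.0, 0.983, 0.186, -0.0]
wrist_force: [-0.5, 0.0, -0.9]
grip_width: 0.0253
finger_force: 55.0
t 24.98 grasp [0.5784 0.0086 0.0871] yaw 21.42 tilt [-0.0001 -0.0003] shift [ 0.0003 -0.0002  0.0001] turn None
[-0.5278527   0.01719007 -0.9029835 ] [ 0.06144269  0.16162827 -0.03926284]
```

```bash
python3 -m jog '[[[0,0,0.001],[0,0,0]],[[0,0,0.002],[0,0,0]],[[0,0,0.0025],[0,0,0]],[[0,0,0.0025],[0,0,0]],[[0,0,0.0025],[0,0,0]],[[0,0,0.0025],[0,0,0]]]' - 60; python3 -c "
from h import *; plan([.5787,0.0089,.087]);o=bot.get_obs();print(o['wrist_force'],o['ft_torque'])"
```

```text
t: 25.48
tcp_pos: [0.5785, 0.0086, 0.2441]
ee_rot: [0.0, 0.983, 0.186, 0.0]
wrist_force: [-2.5, -1.1, 3.9]
grip_width: 0.025
finger_force: 60.0
t 25.48 grasp [0.5786 0.0086 0.0849] yaw 21.42 tilt [ 0.0005 -0.0003] shift [ 0.0003 -0.0002 -0.0021] turn None
[-2.47006203 -1.13611961  3.86269987] [-0.06649573  0.36575395  0.04386836]
```

```bash
python3 -m jog '[[[0,0,0.0005],[0,0,0]],[[0,0,0.001],[0,0,0]],[[0,0,0.0014],[0,0,0]],[[0,0,0.0014],[0,0,0]],[[0,0,0.0014],[0,0,0]],[[0,0,0.0014],[0,0,0]],[[0,0,0.0014],[0,0,0]],[[0,0,0.0014],[0,0,0]]]' - 60; python3 -c "
from h import *; plan([.5787,0.0089,.083]);
F=[]
for i in range(6):
    a=bot.read_camera('scene'); F.append(bot.get_obs()['wrist_force'])
print(np.round(F,1)); b=bot.read_camera('wrist'); save(a,'f1.png')
cv2.imwrite('pics/c8.png',np.hstack([cv2.resize(a[160:280,220:380],(480,360)),b[120:400,160:400][:,:,:].copy() if 0 else cv2.resize(b,(320,360))])[:,:,::-1])"
```

```text
t: 26.15
tcp_pos: [0.5786, 0.0086, 0.2429]
ee_rot: [0.0, 0.983, 0.186, 0.0]
wrist_force: [-1.8, -1.2, 7.3]
grip_width: 0.025
finger_force: 60.0
t 26.15 grasp [0.5787 0.0086 0.0837] yaw 21.42 tilt [ 0.0007 -0.0003] shift [ 0.0002 -0.0002  0.0007] turn None
[[-1.9 -0.6  7.3]
 [-2.6 -0.   7.5]
 [-3.  -1.   8.1]
 [-3.2 -1.4  7.1]
 [-3.2 -0.6  7.4]
 [-3.6 -1.4  8. ]]
```

View pics/c8.png

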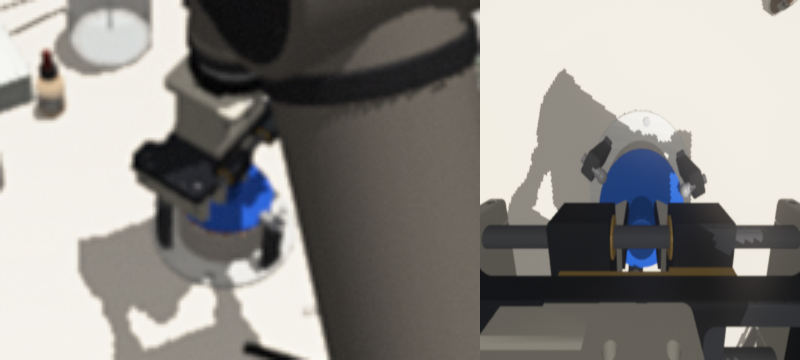

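The lid is seated level on the jar, with the flange below the balls (wrist view: flange between the posts, seal almost hidden). A steady push of about 8 N matches roughly 3 mm of squeeze.

```bash
python3 -c "
from rig import bot; print(bot.sign_off())"
```

```text
the job is handed in; nothing more can be done
None
```

I handed the job in at about 26 s of the 72 s allowed. The beads are stirred and all six were in the jar. The stirrer stands upright and released in the tray. The lid snapped past the catches and is held down with about 8 N (roughly 3 mm of seal squeeze by my estimate). The sign-off gave no verdict.

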